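# Show the underside of the egg cooker's rack to the inspection camera

## Task

Take the clear lid off the egg cooker and set it upright, wholly on the round cork mat; then lift the metal egg rack out of the cooker and show its underside to the small inspection camera, to check for limescale. Finish while still holding the rack motionless in the air, the middle of its underside straight in front of the lens at 20 cm and square to it, the lid still on the mat and everything else left where it stands.

Things in the scene. Friction and masses are not known exactly. Their poses are not given: they have to be found in the camera images.
- cooker: Cream egg cooker base, fixed: a round drum 164 mm across, its flat shoulder 62 mm above the shelf; a thin steel locating ring (outer diameter 128, inner 120 mm, standing 10 mm above the shoulder) surrounds the rack's seat. Chrome button on its front, not used. Origin at the centre of its underside, z up.
- lid: Clear plastic dome lid, open below, rim 150 mm across, 85 mm high; on top a black round knob 28 mm across, 24 mm high, on a stem 12 mm high (knob top 121 mm above the rim). At the start it stands over the rack on the cooker's shoulder, with 5 mm play around the ring. Origin at the centre of its rim plane, z up. 0.11 to 0.23 kg.
- lid_knob (a point): Centre of the lid's knob, the point to grip: 108 mm above the rim plane of the lid.
- rack: Flat round metal egg rack: plate 112 mm across, 4 mm thick, six egg seats; a 10 mm post in the middle carries a black bar handle. At the start it lies flat inside the cooker's ring, underside 62 mm above the shelf, under the lid, at any yaw. Origin at the centre of its underside; z from underside to handle; x along the bar. 0.07 to 0.14 kg.
- rack_handle (a point): Centre of the rack's bar handle, 48 mm from the underside along the rack's z. The bar is 40 mm long (rack x), 12 mm thick (rack y), 20 mm high (from 38 to 58 mm above the underside).
- rack_underside (a point): Centre of the rack's flat underside (same point as the rack's origin).
- mat: Round cork mat, fixed to the shelf, 210 mm in diameter, 6 mm thick. Origin at the centre of its underside.
- camera: Head of the small black inspection camera on a round foot at the far side; looks back towards the robot and steeply up (50 to 63 degrees above level, varies with its place and yaw). Origin on its pivot, 75 mm above the shelf, on the lens axis; its own -x is the viewing direction. The presented rack's z must point along it, away from the lens. Stiff pivot: do not touch.
- lens (a point): Centre of the front glass of the camera's lens, 30 mm from the camera's origin along its -x.
- focus (a point): Point in the air on the lens axis 200 mm in front of the lens (230 mm from the camera's origin along its -x): where the middle of the rack's underside has to be.
- butter_dish: Bystander: glass butter dish with closed lid, 110 x 170 mm, 76 mm high. Origin at the centre of its underside.
- measuring_cups: Bystander: four nested steel measuring cups, 84 mm across, about 55 mm high, handles out to 119 mm along its y. Origin at the centre of the underside.
- honey_dipper: Bystander: wooden honey dipper lying on the shelf along its x, 150 mm long, 32 mm high. Origin under the inner end of its grooved head, at shelf level.
- egg_cup: Bystander: white egg cup with an egg, 50 mm across, 72 mm high. Origin at the centre of its underside.
- honey_jar: Bystander: amber glass honey jar with steel cap, 68 mm across, 85 mm high. Origin at the centre of its underside.
- pepper_mill: Bystander: dark wooden pepper mill, 54 mm across, 130 mm high. Origin at the centre of its underside.
Not all that is in view belongs to the job. What is shaped like the lid but purple or red is not meant.

How it is judged:
On the way, in this order (a step that is already met when the one before it is completed fails the run):
1. the lid stands upright on the cork mat, let go, while the rack is still in the cooker (horizontal distance between lid and mat below 0.035 m and height (world z) of lid below 0.012 m and angle between lid's own z axis and vertical below 0.08 rad and contact force between lid and the fingers below 0.05 N and linear speed of lid below 0.02 m/s and horizontal distance between rack and cooker below 0.02 m and height (world z) of rack below 0.068 m), for 0.2 s.
2. the rack is lifted clear of the cooker between the fingers (height (world z) of rack above 0.1 m and contact force between rack and the fingers above 1 N and contact force between rack and cooker below 0.05 N), for 0.1 s.
At the end, for the whole second after the job is handed in: The rack is held still in the fingers and touches nothing else, the middle of its underside within 25 mm of the point 200 mm in front of the lens, underside facing the lens and square to it within 0.2 rad; the lid stands upright on the cork mat, its centre within 35 mm of the mat's centre (distance between rack_underside and focus below 0.025 m and angle between the z axis of rack and the x axis of camera, either way round below 0.2 rad and angle between rack's own z axis and vertical below 1.2 rad and contact force between rack and the fingers above 1 N and contact force between rack and cooker below 0.05 N and contact force between rack and camera below 0.05 N and contact force between rack and lid below 0.05 N and linear speed of rack below 0.02 m/s and horizontal distance between lid and mat below 0.035 m and height (world z) of lid below 0.012 m and angle between lid's own z axis and vertical below 0.08 rad); the arm keeps its last pose, push and grip.
It fails at once if a bystander is pushed more than 20 mm (distance of any of butter_dish, measuring_cups, honey_dipper, egg_cup, honey_jar, pepper_mill from where it was at the start of the episode above 0.02 m).
It fails at once if the camera's aim is knocked (its focus point shifts more than 10 mm) (distance of focus from where it was at the start of the episode above 0.01 m).
It fails at once if the lid is tipped over (angle between lid's own z axis and vertical above 0.8 rad).
It also fails if it takes over 58 s, if anything falls off the work surface, if the arm or the gripper's body presses on something with over 40 N, if the wrist force passes 120 N, or if a joint passes its speed limit or range.

## Robot

A 6-joint arm with a two-finger parallel gripper is mounted at the origin on the work surface. World frame = base frame: x ahead of the robot, y to its left, z up, the work surface at z = 0. Lengths are in m, angles in rad, forces in N, time in s.
With the tool pointing down it reaches from about 0.3 to 0.875 m from the base axis. Payload 6.4 kg.
Tool frame: the origin (TCP) lies midway between the tips of the shut fingers; the grasp point (between the pads) lies 19 mm behind it (manip.grasp_offset is the distance from the TCP to the grasp point, in m); z points along the fingers, y is the direction in which the jaws open and shut (so a half turn about z gives the same grasp; the last joint's range is limited). The gripper opens to 88 mm and grips with 3 to 60 N. Pads are 18 mm wide; open, the fingers measure 123 mm over their backs; the gripper's body (75 mm by 187 mm) begins 45 mm behind the grasp point.
Start: joints at [-1.499, 0.181, 1.607, -0, 1.354, -0.206], TCP at [0.158, -0.553, 0.239] pointing down, gripper open.
Joint ranges: [-2.99, 2.99], [-0.89, 2.07], [0.3, 2.58], [-1.14, 4.28], [0, 2.63], [-3.12, 3.12]. Speed limits (rad/s): [2.57, 2.57, 3.01, 3.14, 3.14, 3.14].

## Interface

Orientations are given as a unit quaternion [x, y, z, w].
In Python, from bench import manip gives the robot as it stands. Calls block until the motion is done:
- manip.move_pose(position, orientation): joint-space move of the TCP to a pose.
- manip.move_l(position, rot=None, vel=0.15): straight line of the TCP; rot=None keeps the orientation; vel is the mean speed in m/s.
- manip.goto_joints(angles): joint-space move.
- manip.release() and manip.clamp(): open the fingers fully, or close them until they stop; the grip force is fixed at half the most.
- manip.pause(seconds).
- manip.ik(position, orientation): joint angles nearest the present ones, or None.
- manip.get_obs(): the state.
- manip.grab_frame(name): name is "side" or "top"; returns the picture (480x640x3 uint8, blue, green, red); there is no depth.
- manip.camera_params(name): a dict with "K" (3x3 intrinsics, pixels), "R" (3x3) and "t" (3): a world point X has camera coordinates R X + t. Camera axes: x right, y down, z forward; pixel columns grow to the right and rows downward; lengths in m; the calibration is good to about 2 mm. A picture is of the moment at which its call begins. camera_params takes no time and is no camera call.
A pose or a line that the arm cannot do raises manip.PlanningError and nothing moves.
- manip.finish_job(): hands the job in, once; it reports no verdict.
The state is a dict: "time_s": time; "joint_positions": joint angles; "qd": joint speeds; "joint_torque": joint torques, N m; "eef_pos": TCP position; "tool_rot": TCP orientation; "wrist_force": force on the tool from outside, world axes, zero at the start; "wrist_torque": the same for the moment, N m; "grip_width": finger opening in m.
Only numpy, scipy, OpenCV 4.12 (cv2) and the standard library are available. Lean on these libraries where they do the work, as an engineer would, in place of code of your own. Each camera call takes 0.05 s, during which the arm holds its last target.

## Working session

There is one attempt and no reset: what is moved stays moved. The work goes in short steps, each a Python script; the robot and the scene stay as the last script left them, time stands still between calls to the robot, and variables do not carry over. Pictures are saved under pics/ and viewed, and the job is handed in when it is done.

```bash
ls; mkdir -p pics; python3 - <<'E'
from bench import manip
import cv2,numpy as np
for n in("side","top"):
    f=manip.grab_frame(n); cv2.imwrite(f"pics/{n}0.png",f); np.save(f"{n}0.npy",f)
    p=manip.camera_params(n); print(n,np.round(p["K"],1).tolist(),np.round(p["R"],3).tolist(),np.round(p["t"],3).tolist())
o=manip.get_obs();print(o["time_s"],o["eef_pos"],o["tool_rot"],o["grip_width"],manip.grasp_offset)
E
```

```text
pics
side [[488.5, 0.0, 324.7], [0.0, 488.5, 234.6], [0.0, 0.0, 1.0]] [[0.993, -0.119, 0.016], [-0.052, -0.548, -0.835], [0.108, 0.828, -0.551]] [-0.534, 0.176, 1.075]
top [[541.5, 0.0, 324.3], [0.0, 541.5, 244.8], [0.0, 0.0, 1.0]] [[0.021, -0.999, -0.024], [-0.997, -0.02, -0.077], [0.076, 0.025, -0.997]] [0.087, 0.568, 1.254]
0.1 [ 0.15765481 -0.55248254  0.23793684] [ 9.90372202e-01  1.38428004e-01  5.67979458e-05 -7.65763471e-04] 0.0879882015121545 0.0187
```

View pics/side0.png

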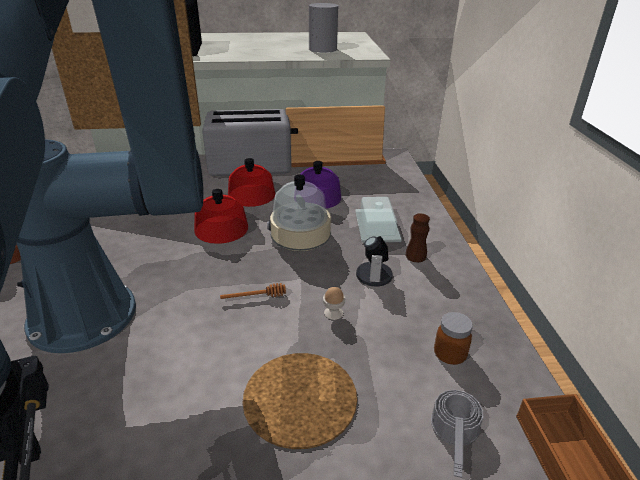

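View pics/top0.png

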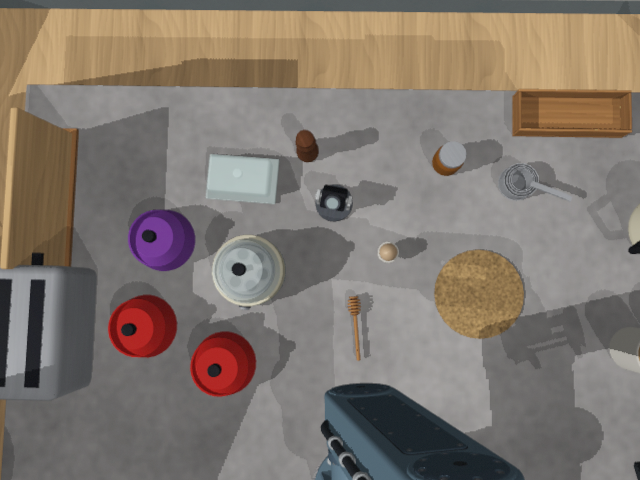

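```bash
python3 - <<'E'
import cv2,numpy as np
s=np.load("side0.npy");t=np.load("top0.npy")
def c(im,x,y,w,h,k): return cv2.resize(im[y:y+h,x:x+w],(w*k,h*k),interpolation=cv2.INTER_CUBIC)
a=c(s,350,225,50,65,8)
b=c(t,308,175,50,55,8)
H=600;b=cv2.resize(b,(400,440))
o=np.zeros((520,800,3),np.uint8);o[:520,:400]=a;o[:440,400:]=b
cv2.imwrite("pics/cam0.png",o)
a=c(s,265,165,75,90,5);b=c(t,200,225,80,85,5)
o=np.zeros((450,790,3),np.uint8);o[:450,:375]=a;o[:425,375:775]=b
cv2.imwrite("pics/lid0.png",o)
E
```

```text
(no output)
```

View pics/cam0.png

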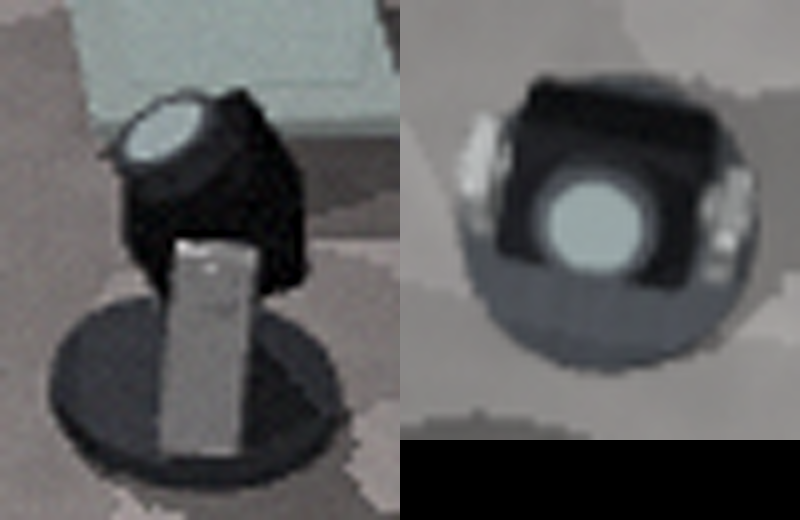

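View pics/lid0.png

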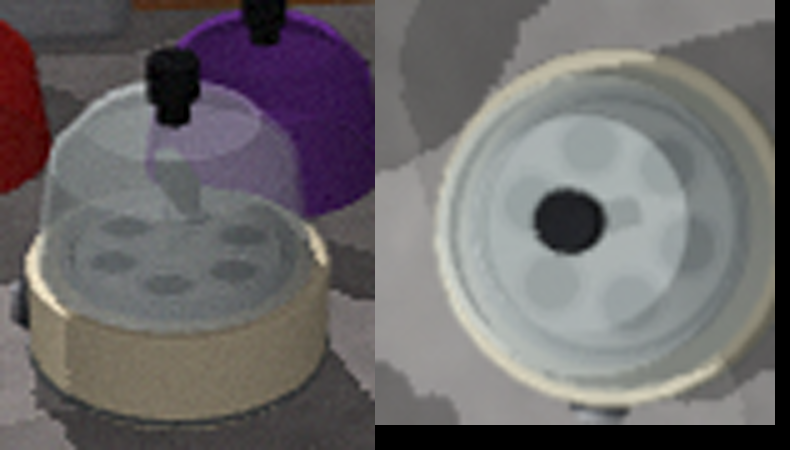

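```bash
cat > h.py <<'E'
import numpy as np,cv2
from bench import manip
P={n:manip.camera_params(n) for n in("side","top")}
def ray(n,uv):
    p=P[n];R=np.array(p["R"]);t=np.array(p["t"]);d=R.T@np.linalg.solve(np.array(p["K"]),[uv[0],uv[1],1.]);return -R.T@t,d/np.linalg.norm(d)
def onz(n,uv,z): o,d=ray(n,uv);return o+d*(z-o[2])/d[2]
def proj(n,X):
    p=P[n];c=np.array(p["R"])@X+np.array(p["t"]);q=np.array(p["K"])@c;return q[:2]/q[2]
def tri(us,ut):
    o1,d1=ray("side",us);o2,d2=ray("top",ut)
    s=np.linalg.lstsq(np.c_[d1,-d2],o2-o1,rcond=None)[0]
    a,b=o1+s[0]*d1,o2+s[1]*d2;return (a+b)/2,np.linalg.norm(a-b)
E
python3 - <<'E'
from h import *
s=np.load("side0.npy");t=np.load("top0.npy")
# mat
def big(m):
    c=max(cv2.findContours(m,cv2.RETR_EXTERNAL,cv2.CHAIN_APPROX_NONE)[0],key=cv2.contourArea);return c
for n,im in(("top",t),("side",s)):
    hsv=cv2.cvtColor(im,cv2.COLOR_BGR2HSV)
    roi=np.zeros(im.shape[:2],np.uint8)
    if n=="top": roi[240:350,420:540]=255
    else: roi[340:460,230:370]=255
    m=cv2.inRange(hsv,(8,80,60),(28,255,255))&roi
    c=big(cv2.morphologyEx(m,cv2.MORPH_CLOSE,np.ones((5,5))))
    X=np.array([onz(n,p[0],0.006) for p in c])
    (cx,cy),r=cv2.minEnclosingCircle(X[:,:2].astype(np.float32));print("mat",n,cx,cy,r, X[:,:2].max(0)/2+X[:,:2].min(0)/2)
# knob
ks=s[165:200,280:320].max(2);kt=t[255:283,225:253].max(2)
for k,n in((ks,"s"),(kt,"t")):
    yy,xx=np.nonzero(k<60);print(n,xx.min(),xx.max(),yy.min(),yy.max(),xx.mean(),yy.mean())
g=lambda im:np.clip(im.astype(float)*2.2,0,255).astype(np.uint8)
a=cv2.resize(g(s)[230:290,352:402],(500,600),interpolation=cv2.INTER_LANCZOS4)
cv2.imwrite("pics/camS.png",a)
a=cv2.resize(g(t)[180:225,310:358],(768-0,720),interpolation=cv2.INTER_LANCZOS4)[:600]
a=cv2.resize(g(t)[180:225,310:358],(640,600),interpolation=cv2.INTER_LANCZOS4)
cv2.imwrite("pics/camT.png",a)
E
```

```text
mat top 0.4596625566482544 -0.26683250069618225 0.10463899374008179 [ 0.45886524 -0.26667813]
mat side 0.45985743403434753 -0.27272823452949524 0.1057426929473877 [ 0.45957987 -0.27255052]
s 0 39 0 24 23.24878048780488 12.565853658536586
t 7 20 8 20 13.32824427480916 13.86259541984733
```

View pics/camS.png

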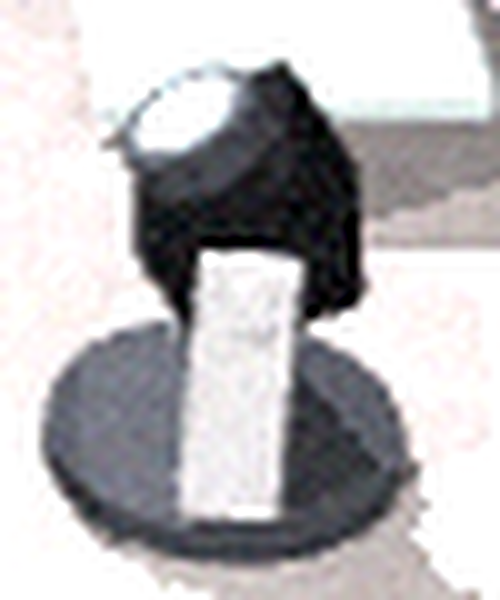

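View pics/camT.png

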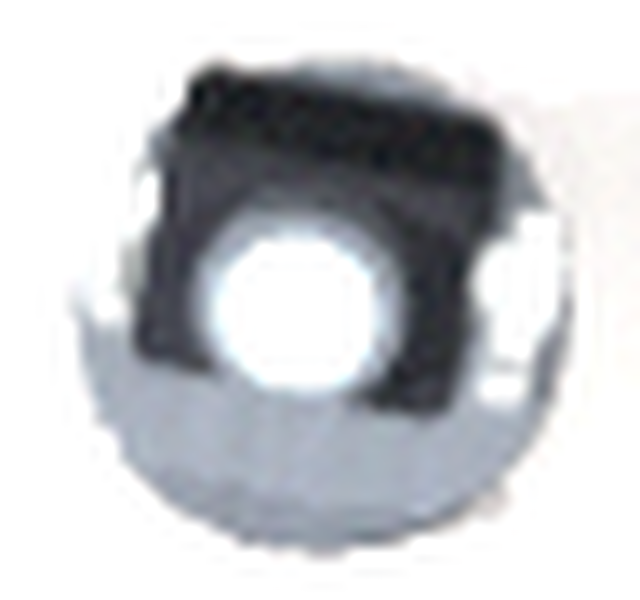

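```bash
python3 - <<'E'
from h import *
T=lambda x,y:np.array([310+(x+.5)/13.333-.5,180+(y+.5)/13.333-.5])
S=lambda x,y:np.array([352+(x+.5)/10-.5,230+(y+.5)/10-.5])
L,e=tri(S(184,112),T(300,313));print("lens",L,e)
for z in(0,.005,.01): print("foot top",z,onz("top",T(326,301),z)," side",onz("side",S(227,432),z))
# foot silhouettes from masks: extremes in side
for z in(0.,.008): print("footside L/R/top", onz("side",S(42,425),z),onz("side",S(408,470),z))
for a,b,z in(((140,355),(450,410),.09),((205,70),(500,120),.1),((100,310),(495,400),.08)):
    d=onz("top",T(*b),z)-onz("top",T(*a),z);print("y-axis",np.degrees(np.arctan2(d[0],-d[1])),np.linalg.norm(d))
kn=tri((280+19,0),(238.3,268.9))
s=np.load("side0.npy");t=np.load("top0.npy")
m=(s.max(2)<60).astype(np.uint8);m[:172]=0;m[195:]=0;m[:,:290]=0;m[:,308:]=0
yy,xx=np.nonzero(m);print(xx.min(),xx.max(),yy.min(),yy.max(),xx.mean(),yy.mean())
for r in range(172,195): q=np.nonzero(m[r])[0]; print(r,q.min() if len(q) else None,q.max() if len(q) else None)
E
```

```text
lens [0.65414705 0.08153582 0.09831418] 0.0003139119141634527
foot top 0 [0.67150673 0.0781207  0.        ]  side [0.6721597 0.0828412 0.       ]
foot top 0.005 [0.67072282 0.07807633 0.005     ]  side [0.67049362 0.07654969 0.005     ]
foot top 0.01 [0.66993891 0.07803196 0.01      ]  side [0.66882754 0.07025819 0.01      ]
footside L/R/top [0.62670904 0.09019215 0.        ] [0.713623   0.06344154 0.        ]
footside L/R/top [0.62452993 0.08004703 0.008     ] [0.71051333 0.05358283 0.008     ]
y-axis -9.105626570865775 0.05304592464854403
y-axis -8.747137249031686 0.05013550298636382
y-axis -11.907879973655188 0.06886258208752216
294 304 174 189 299.15492957746477 181.2605633802817
172 None None
173 None None
174 298 299
175 295 303
176 294 304
177 294 304
178 294 304
179 294 304
180 294 304
181 295 304
182 295 304
183 295 304
184 295 304
185 295 303
186 296 302
187 296 302
188 296 302
189 297 302
190 None None
191 None None
192 None None
193 None None
194 None None
```

```bash
python3 - <<'E'
from h import *
s=np.load("side0.npy");t=np.load("top0.npy")
L=np.array([.654,.0815,.0985])
for n,im,(x0,y0,w,h),th in(("side",s,(358,232,24,22),(85,100,115,130)),("top",t,(322,192,22,24),(75,90,105,120))):
  k=16;g=cv2.resize(im[y0:y0+h,x0:x0+w],None,fx=k,fy=k,interpolation=cv2.INTER_CUBIC).max(2)
  for q in th:
    m=(g>q).astype(np.uint8)
    ctr=proj(n,L); 
    nl,lab,st,ce=cv2.connectedComponentsWithStats(m)
    l=lab[int((ctr[1]-y0+.5)*k),int((ctr[0]-x0+.5)*k)]
    c=max(cv2.findContours((lab==l).astype(np.uint8),0,1)[0],key=cv2.contourArea)
    e=cv2.fitEllipse(cv2.convexHull(c))
    cc=[(e[0][0]+.5)/k-.5+x0,(e[0][1]+.5)/k-.5+y0]
    print(n,q,np.round(cc,2),np.round(e[1][0]/k,2),np.round(e[1][1]/k,2),"asp",round(e[1][0]/e[1][1],3),"ang",round(e[2],1))
for el in(50,54,58,63):
  a=np.radians(el);y=np.radians(9.5);nn=np.array([-np.cos(a)*np.cos(y),np.cos(a)*np.sin(y),np.sin(a)])
  u=np.array([np.sin(y),np.cos(y),0]);v=np.cross(nn,u)
  for n in P:
    pts=np.array([proj(n,L+.0125*(np.cos(p)*u+np.sin(p)*v)) for p in np.linspace(0,6.28,60)],np.float32)
    e=cv2.fitEllipse(pts);print(el,n,"asp",round(e[1][0]/e[1][1],3),"ang",round(e[2],1),np.round(e[1],2))
E
```

```text
side 85 [366.49 239.37] 23.69 34.91 asp 0.679 ang 48.7
side 100 [366.43 239.38] 23.63 34.96 asp 0.676 ang 49.2
side 115 [369.99 240.8 ] 5.79 10.76 asp 0.538 ang 56.3
side 130 [369.99 240.81] 5.4 10.39 asp 0.52 ang 56.2
top 75 [332.42 213.34] 22.14 35.61 asp 0.622 ang 173.9
top 90 [331.77 203.06] 12.73 14.11 asp 0.902 ang 112.6
top 105 [331.81 203.  ] 11.9 12.7 asp 0.937 ang 111.9
top 120 [331.85 202.98] 11.28 12.07 asp 0.935 ang 113.5
50 side asp 0.467 ang 48.4 [ 4.93 10.55]
50 top asp 0.855 ang 104.0 [ 9.59 11.21]
54 side asp 0.487 ang 52.7 [ 5.15 10.56]
54 top asp 0.89 ang 104.7 [ 9.97 11.21]
58 side asp 0.505 ang 57.1 [ 5.34 10.56]
58 top asp 0.92 ang 105.5 [10.31 11.21]
63 side asp 0.524 ang 62.7 [ 5.54 10.57]
63 top asp 0.951 ang 107.2 [10.66 11.21]
```

```bash
cat >> h.py <<'E'
from scipy.spatial.transform import Rotation as Ro
def down(yaw): # tool z down, jaw(y) axis at world angle yaw
    y=np.array([np.cos(yaw),np.sin(yaw),0]);z=np.array([0,0,-1.]);x=np.cross(y,z)
    return Ro.from_matrix(np.c_[x,y,z]).as_quat()
E
python3 - <<'E'
from h import *
s=np.load("side0.npy");t=np.load("top0.npy")
print("knob",tri((299.2,180.3),(238.4,268.9)),onz("top",(238.4,268.9),.178))
hsv=cv2.cvtColor(t,cv2.COLOR_BGR2HSV)
m=cv2.inRange(hsv,(18,30,90),(38,255,255));roi=np.zeros_like(m);roi[230:310,207:290]=255;m&=roi
c=cv2.convexHull(np.vstack(cv2.findContours(m,0,1)[0]));e=cv2.fitEllipse(c);print("cooker",e,onz("top",e[0],.062))
K=onz("top",(238.4,268.9),.178)
for yaw in np.radians([0,30,60,90,120,150]):
    for z in (.156,.26): print(round(np.degrees(yaw)),np.round(manip.ik([K[0],K[1],z],down(yaw)),2),end=" ")
    for z in (.1,.22):print(np.round(manip.ik([.459,-.269,z],down(yaw)),2))
E
```

```text
knob (array([0.50119094, 0.27360541, 0.16751022]), np.float64(0.0007882818860998791)) [0.50049568 0.2717033  0.178     ]
cooker ((248.03211975097656, 269.9356689453125), (70.52361297607422, 72.3105697631836), 89.82225036621094) [0.50192429 0.27080931 0.062     ]
0 [ 0.29  0.26  1.69 -0.    1.19  0.29] 0 [ 0.29  0.15  1.6  -0.    1.39  0.29] [-0.75  0.26  1.82 -0.    1.06 -0.75]
[-0.75  0.1   1.73 -0.    1.3  -0.75]
30 [ 0.29  0.26  1.69 -0.    1.19 -0.23] 30 [ 0.29  0.15  1.6  -0.    1.39 -0.23] [-0.75  0.26  1.82 -0.    1.06 -1.28]
[-0.75  0.1   1.73 -0.    1.3  -1.28]
60 [ 0.29  0.26  1.69 -0.    1.19 -0.76] 60 [ 0.29  0.15  1.6  -0.    1.39 -0.76] [-0.75  0.26  1.82 -0.    1.06 -1.8 ]
[-0.75  0.1   1.73 -0.    1.3  -1.8 ]
90 [ 0.29  0.26  1.69 -0.    1.19 -1.28] 90 [ 0.29  0.15  1.6  -0.    1.39 -1.28] [-0.75  0.26  1.82 -0.    1.06 -2.32]
[-0.75  0.1   1.73 -0.    1.3  -2.32]
120 [ 0.29  0.26  1.69 -0.    1.19 -1.81] 120 [ 0.29  0.15  1.6  -0.    1.39 -1.81] [-0.75  0.26  1.82 -0.    1.06 -2.85]
[-0.75  0.1   1.73 -0.    1.3  -2.85]
150 [ 0.29  0.26  1.69 -0.    1.19 -2.33] 150 [ 0.29  0.15  1.6  -0.    1.39 -2.33] [-0.75  0.26  1.82 -0.    1.06  2.91]
[-0.75  0.1   1.73 -0.    1.3   2.91]
```

The clear lid, with the cream base visible beneath it, is at top (238,269) and side (299,181). The red lids at top (129,330) and (214,370) and the purple one at (148,236) are decoys. The enlarged crop shows the rack through the clear dome, so I'll grip that one.

```bash
python3 - <<'E'
from h import *
q=down(0)
manip.move_pose([.5005,.272,.27],q)
manip.move_l([.5005,.272,.156],vel=.12)
manip.clamp()
o=manip.get_obs();print(o["time_s"],o["eef_pos"],o["grip_width"],o["wrist_force"])
manip.move_l([.5005,.272,.186],vel=.08)
o=manip.get_obs();print(o["grip_width"],o["wrist_force"])
cv2.imwrite("pics/side1.png",manip.grab_frame("side"))
E
```

```text
5.2833 [0.50038087 0.27198826 0.1559537 ] 0.02689032601829139 [-0.3750824   0.02127781  0.39076615]
0.027023677770318222 [-0.49818673 -0.81951921 -1.82859071]
```

View pics/side1.png

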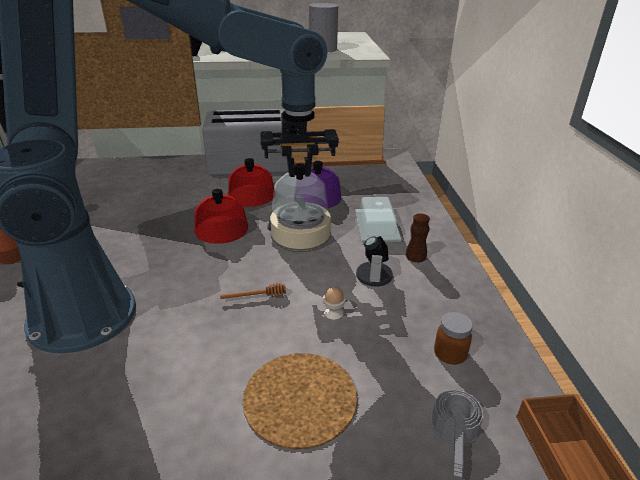

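The clear lid hangs from the gripper over the cooker at (300,190), and the knob is gripped at 27 mm. Next I carry it to the mat.

```bash
python3 - <<'E'
from h import *
manip.move_l([.5005,.272,.275],vel=.15)
manip.move_l([.459,-.269,.26],vel=.25)
manip.move_l([.459,-.269,.115],vel=.15)
manip.pause(.2);f0=manip.get_obs()["wrist_force"][2]
for z in np.arange(.106,.0955,-.0015):
    manip.move_l([.459,-.269,z],vel=.03);f=manip.get_obs()["wrist_force"][2];print(round(z,4),f-f0)
    if f-f0>1.5: break
manip.release();manip.pause(.1)
manip.move_l([.459,-.269,.2],vel=.15)
manip.move_pose([.45,-.1,.3],down(0))
print(manip.get_obs()["time_s"])
for n in("side","top"):
    f=manip.grab_frame(n); cv2.imwrite(f"pics/{n}2.png",f); np.save(f"{n}2.npy",f)
E
```

```text
0.106 0.20807823989058893
0.1045 0.08272196042260838
0.103 -0.378649647170634
0.1015 0.16475831073795777
0.1 -0.13056882027709293
0.0985 12.175796251359555
14.6667
```

View pics/side2.png

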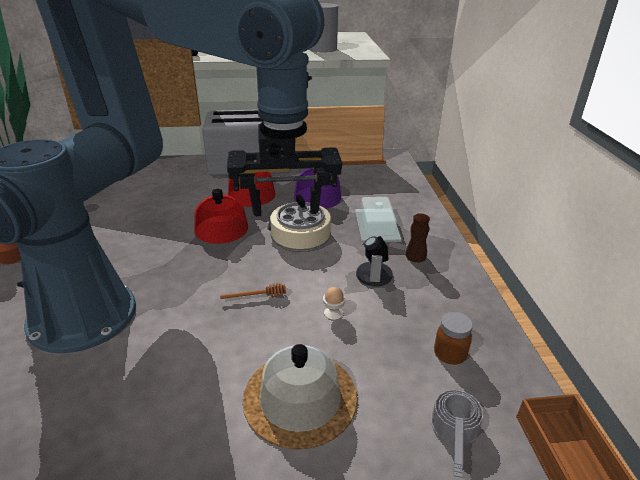

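View pics/top2.png

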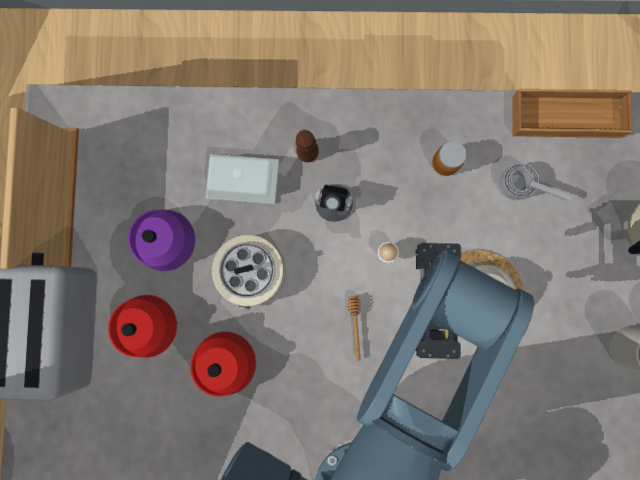

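The lid stands upright on the mat in the side view, knob at (299,355). The rack's dark bar shows in the top view at about (244,268). I'll measure the bar next.

```bash
python3 - <<'E'
from h import *
t=np.load("top2.npy");x0,y0,w,h=205,228,85,85;k=7
cr=t[y0:y0+h,x0:x0+w]
b=cv2.resize(cr,None,fx=k,fy=k,interpolation=cv2.INTER_CUBIC)
m=(b.max(2)<60).astype(np.uint8)
n,lab,st,ce=cv2.connectedComponentsWithStats(m)
l=lab[int((268-y0)*k)-10:int((268-y0)*k)+10,int((243.5-x0)*k)-10:int((243.5-x0)*k)+10];l=np.bincount(l[l>0]).argmax()
c=max(cv2.findContours((lab==l).astype(np.uint8),0,1)[0],key=cv2.contourArea)
r=cv2.minAreaRect(c);bx=cv2.boxPoints(r)
px=lambda p:[(p[0]+.5)/k-.5+x0,(p[1]+.5)/k-.5+y0]
W=np.array([onz("top",px(p),.12) for p in bx]);print(r,np.round(W,4).tolist(),W.mean(0))
e1,e2=W[1]-W[0],W[2]-W[1];e=e1 if np.linalg.norm(e1)>np.linalg.norm(e2) else e2
print("len",np.linalg.norm(e1),np.linalg.norm(e2),"bar angle",np.degrees(np.arctan2(e[1],e[0])))
cv2.drawContours(b,[bx.astype(int)],0,(0,255,0),1);cv2.imwrite("pics/bar.png",b[:,:])
s=np.load("side2.npy");mk=(s.max(2)<50).astype(np.uint8);mk[:342]=0;mk[364:]=0;mk[:,:288]=0;mk[:,312:]=0
yy,xx=np.nonzero(mk);print("lid knob side",xx.min(),xx.max(),yy.min(),yy.max(),onz("side",((xx.min()+xx.max())/2,(yy.min()+yy.max())/2),.112))
E
```

```text
((269.7213134765625, 290.4234619140625), (40.2764892578125, 132.8851776123047), 78.34970092773438) [[0.5035, 0.2937, 0.12], [0.5127, 0.2533, 0.12], [0.5005, 0.2504, 0.12], [0.4913, 0.2908, 0.12]] [0.50202918 0.27205064 0.12      ]
len 0.04142592868405182 0.012561193825723266 bar angle -77.18665424076725
lid knob side 292 306 345 363 [ 0.45936362 -0.26882162  0.112     ]
```

View pics/bar.png

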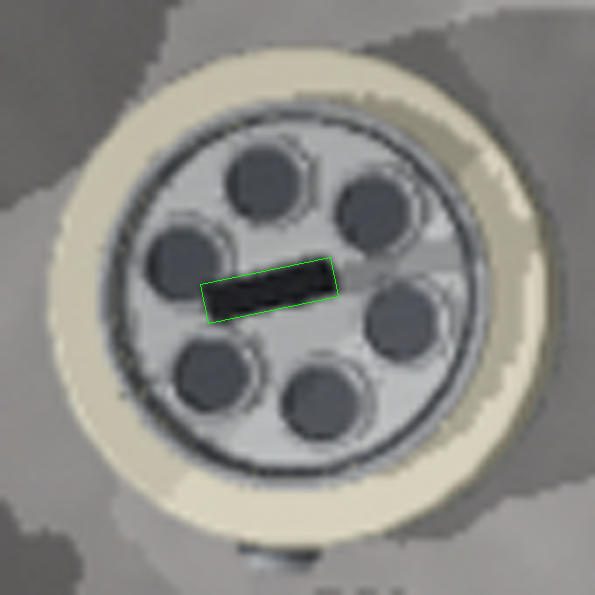

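```bash
python3 - <<'E'
from h import *
q=down(np.radians(12.8))
manip.move_pose([.502,.272,.22],q)
manip.move_l([.502,.272,.0905],vel=.12)
manip.clamp();o=manip.get_obs();print(o["time_s"],o["eef_pos"],o["grip_width"],o["wrist_force"])
manip.move_l([.502,.272,.13],vel=.06)
manip.move_l([.502,.272,.30],vel=.12)
o=manip.get_obs();print(o["time_s"],o["eef_pos"],o["grip_width"],o["wrist_force"])
el,ya=np.radians([57,10.5]);d=np.array([-np.cos(el)*np.cos(ya),np.cos(el)*np.sin(ya),np.sin(el)])
Lp=np.array([.6705,.078,.075])+.03*d
L=tri((370.0,240.8),(331.83,203.0))[0];print("lens",Lp,L)
F=(L+Lp)/2+.2*d;T=F+.0285*d;print("focus",F,"tcp",T)
q0=np.array(o["joint_positions"]);best=[]
for a in np.radians(range(0,360,15)):
    z=-d;y0=np.cross(z,[0,0,1.]);y0/=np.linalg.norm(y0);x0=np.cross(y0,z)
    y=np.cos(a)*y0+np.sin(a)*x0;x=np.cross(y,z);qq=Ro.from_matrix(np.c_[x,y,z]).as_quat()
    j=manip.ik(T,qq)
    if j is not None: best.append((np.abs(np.array(j)-q0).max(),np.degrees(a),np.round(j,2),qq))
best.sort(key=lambda b:b[0])
print(q0.round(2))
for b in best[:6]: print(b[:3])
np.save("goal.npy",np.r_[T,best[0][3],F,d])
f=manip.grab_frame("side"); cv2.imwrite("pics/side3.png",f)
E
```

```text
18.5667 [0.50203736 0.27199221 0.09048364] 0.011465682927958774 [0.23884404 0.27788462 0.17429208]
20.9417 [0.50161422 0.27186903 0.29899863] 0.011713429357967483 [-0.28152095  0.28371733 -1.29656359]
lens [0.65443443 0.08097758 0.10016012] [0.65431633 0.08199656 0.09783973]
focus [0.54727158 0.10133759 0.26673404] tcp [0.53200929 0.10416628 0.29063615]
[0.29 0.13 1.55 0.   1.47 0.07]
(np.float64(0.6514941434670545), np.float64(75.0), array([ 0.05, -0.27,  2.04, -0.17,  0.82,  0.57]))
(np.float64(0.6514941434670545), np.float64(90.0), array([ 0.05, -0.27,  2.04, -0.17,  0.82,  0.31]))
(np.float64(0.6514941434670545), np.float64(105.00000000000001), array([ 0.05, -0.27,  2.04, -0.17,  0.82,  0.05]))
(np.float64(0.6514941434670545), np.float64(135.0), array([ 0.05, -0.27,  2.04, -0.17,  0.82, -0.47]))
(np.float64(0.6514941434670549), np.float64(119.99999999999999), array([ 0.05, -0.27,  2.04, -0.17,  0.82, -0.21]))
(np.float64(0.7697268482186356), np.float64(59.99999999999999), array([ 0.05, -0.27,  2.04, -0.17,  0.82,  0.84]))
```

View pics/side3.png

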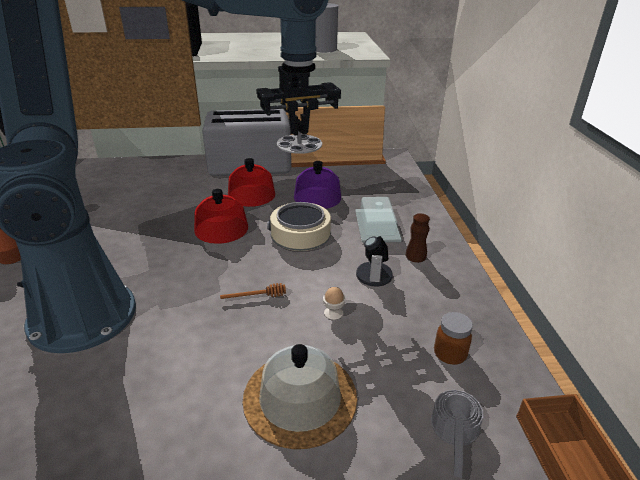

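The rack hangs level from the fingers at (300,143) and the lid is still on the mat. Next I present it to the camera.

```bash
python3 - <<'E'
from h import *
g=np.load("goal.npy")
manip.move_pose([.47,.2,.36],manip.get_obs()["tool_rot"])
manip.move_pose(g[:3]+np.array([-.03,0,.05]),g[3:7])
manip.move_l(g[:3],vel=.06)
manip.pause(.3)
o=manip.get_obs();print(o["time_s"],o["eef_pos"],g[:3],o["grip_width"],o["wrist_force"])
for n in("side","top"):
    f=manip.grab_frame(n); cv2.imwrite(f"pics/{n}4.png",f); np.save(f"{n}4.npy",f)
print("proj underside centre",proj("side",g[7:10]),proj("top",g[7:10]))
E
```

```text
23.55 [0.53203919 0.10419655 0.29093637] [0.53200929 0.10416628 0.29063615] 0.011344306394575093 [ 0.03294028 -0.6998148  -0.73914792]
proj underside centre [325.36731314 174.77697   ] [319.70550683 244.69829381]
```

View pics/side4.png

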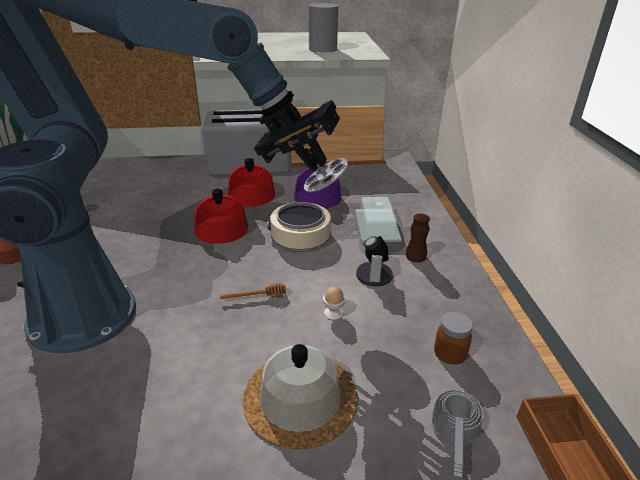

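View pics/top4.png

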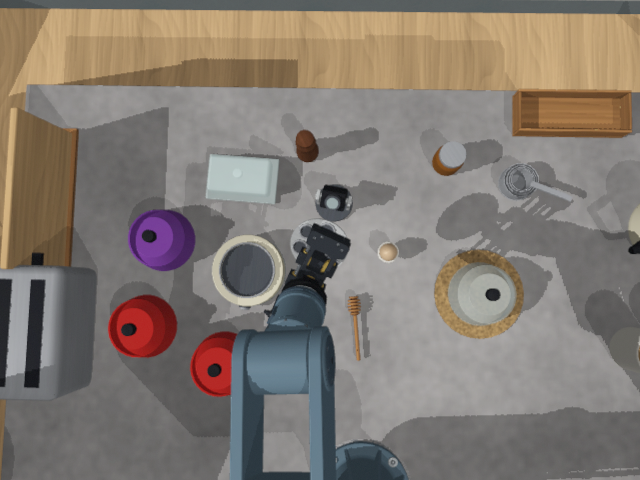

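```bash
python3 - <<'E'
from h import *
g=np.load("goal.npy");F,d=g[7:10],g[10:]
s=np.load("side4.npy").copy()
u=np.cross(d,[0,0,1.]);u/=np.linalg.norm(u);v=np.cross(d,u)
k=10;x0,y0=295,145
b=cv2.resize(s[y0:y0+55,x0:x0+65],None,fx=k,fy=k,interpolation=cv2.INTER_CUBIC)
pts=np.array([(proj("side",F+.056*(np.cos(p)*u+np.sin(p)*v))-[x0,y0]+.5)*k for p in np.linspace(0,6.28,90)])
cv2.polylines(b,[pts.astype(int)],True,(0,255,0),1)
cv2.imwrite("pics/plate.png",b)
E
```

```text
(no output)
```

View pics/plate.png

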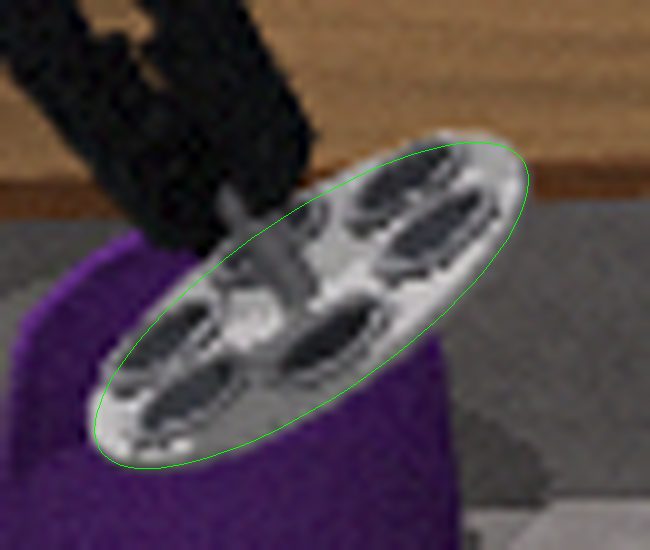

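The predicted underside circle matches the plate, with about 1 px offset from the 4 mm plate thickness. The lid is upright on the mat at top (482,294), and the bystanders look unmoved. Handing in.

```bash
python3 - <<'E'
from bench import manip
o=manip.get_obs();print(o["time_s"],abs(o["qd"]).max(),o["grip_width"])
manip.finish_job()
E
```

```text
23.65 0.0016172001776430436 0.011424493025958724
the job is handed in; nothing more can be done
```

I put the clear lid on the cork mat, then lifted the rack out by its bar handle. I handed in at 23.65 s with the rack held still in front of the inspection camera. The system gave no verdict.

**Lid:** the last pictures show it upright on the mat. From the picture taken right after placing, its knob sits within about 2 mm of the mat's centre as the top camera sees it. The two views disagree on that centre by 6 mm (probably because the side view also sees the mat's edge), well inside the 35 mm limit.

**Rack:** it is gripped at 11.4 mm on the bar with the arm nearly motionless. The outline I predicted for the underside in the side view matched the plate to about 1 px.

**Bystanders:** nothing else looked moved in the last pictures, though I checked that by eye and did not measure it.

**Least certain:** the camera's upward angle. The lens position gave about 54–55° and the shape of the lens glass about 57–60°, so I used 57°. A 3° error would shift the focus point by about 12 mm, against the 25 mm allowed.

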